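# Close up the oven rack for loading

## Robot

A 6-joint arm with a two-finger parallel gripper is mounted at the origin on the work surface. World frame = base frame: x ahead of the robot, y to its left, z up, the work surface at z = 0. Lengths are in m, angles in rad, forces in N, time in s.
With the tool pointing down it reaches from about 0.35 to 0.975 m from the base axis. Payload 7.1 kg.
Tool frame: the origin (TCP) lies midway between the tips of the shut fingers; the grasp point (between the pads) lies 19 mm behind it (bot.grip_depth is the distance from the TCP to the grasp point, in m); z points along the fingers, y is the direction in which the jaws open and shut (so a half turn about z gives the same grasp; the last joint's range is limited). The gripper opens to 88 mm and grips with 3 to 60 N. Pads are 20 mm wide; open, the fingers measure 115 mm over their backs; the gripper's body (75 mm by 178 mm) begins 61 mm behind the grasp point.
Start: joints at [1.091, 0.423, 1.63, -0, 1.089, -0.019], TCP at [0.278, 0.56, 0.223] pointing down, gripper open.
Joint ranges: [-3, 3], [-0.9, 2.11], [0.09, 2.58], [-1.31, 4.45], [0.11, 2.69], [-2.54, 2.54]. Speed limits (rad/s): [2.39, 2.39, 3.01, 3.14, 3.14, 3.14].

## Interface

Orientations are given as [roll, pitch, yaw] about the fixed x, y, z axes, in that order (R = Rz(yaw) Ry(pitch) Rx(roll)).
In Python, from rig import bot gives the robot as it stands.
- The arm moves only by the tool drive_tool, never from a script. Its argument "plan" is a list of rows, each a list of 3 entries, a list of its own where there are three numbers: the shift along the tool's x, y, z in cm, then the turn, a rotation vector about the tool's x, y, z in degrees, then the finger opening in cm, from 0 to 8.78. A call has 1 to 5 rows; each row is the pose to reach, as a shift and turn from the pose commanded when the call began, along the tool's axes at that moment; what a row does not reach only later rows make up. A row lasts 1/8 s, in which the tool goes at most 62.5 mm and 10.7 degrees, less where a joint would pass 70% of its speed; a pose out of reach is approached as far as the arm can. A call with a gripper value outside its range is refused whole. The fingers move at their own pace and stop on an object; "force" is the grip in N (left out, the last holds). Time passes only in rows, so rows that repeat a pose let the fingers close. It gives the time, the measured TCP pose, the force and the opening at its end, in the units of the state.
- bot.get_obs(): the state, without advancing time (a new reading comes with each control period).
- bot.grab_frame(name): name is "side" or "top"; returns a dict with "pixels" (384x512x3 uint8, red, green, blue), "depth" (384x512 float32, m along the optical axis (not along the pixel's ray), 0 where there is no reading), "vfov" (degrees; the focal length in pixels is half the picture's height over the tangent of half this angle, whatever the lens; pixels are square), "cx", "cy" (the principal point, pixels), "dist" ([k1, k2, p1, p2, k3] as OpenCV has them; the pictures are not rectified), "xyz" and "attitude" of the camera in the world. Camera axes: x right, y down, z forward; pixel columns grow to the right and rows downward; lengths in m; the calibration is good to about 2 mm. A picture is of the moment at which its call begins.
- bot.hand_in(): hands the job in, once; it reports no verdict.
The state is a dict: "clock": time; "joint_pos": joint angles; "joint_vel": joint speeds; "tau": joint torques, N m; "tool_pos": TCP position; "tool_rot": TCP orientation; "ft_force": force on the tool from outside, world axes, zero at the start; "torque": the same for the moment, N m; "finger_gap": finger opening in m.
Only numpy, scipy, OpenCV 4.12 (cv2) and the standard library are available. Lean on these libraries where they do the work, as an engineer would, in place of code of your own. Each camera call takes 0.05 s, during which the arm holds its last target.

## Task

Get this oven rack ready to go into the oven: two of its meal trays have been left standing out, so push each of them fully home with the fingertips, and then push the retaining gate shut across the front of the trays. Nothing needs to be gripped or lifted, and the cups and other things standing about stay where they are.

Things in the scene. Friction and masses are not known exactly. Their poses are not given: they have to be found in the camera images.
- rack: Aluminium oven rack, fixed, 264 mm wide, 339 deep, 240 high, open front and back. Origin: middle of its front edge, at the underside (z = 0). x points into the rack, y to the left for someone facing the front, z up. Four shelves hold a tray each, tray undersides at 20, 74, 128 and 182 mm; mouths 252 mm wide. Carrying handle flat on the roof, towards its rear, up to 250 mm high. Two of the upper three trays start out.
- gate (a joint): Retaining gate of 6 mm steel rod on an upright hinge at the rack's left front post: two level arms 100 mm long, 52 and 206 mm above the table, upright bars at their ends and half-way. rad: 0 = shut at its stop, across the tray fronts (along the rack's -y); 1.57 = straight out from the front; starts 1.75 to 2.3. Stiff hinge: stays where left, needs about 1 N at the outer bar.
- gate_hinge (a point): On the gate's hinge line, 206 mm above the work surface (height of the gate's upper arm, rod centre); in the rack's frame at x = -6, y = 129 mm.
- gate_bar (a point): Upper outer corner of the gate, 100 mm from the hinge line, 206 mm above the work surface; rod centre.
- tray1: Tray on the lowest shelf, 247 x 330 mm, four foil dishes fast in it, tops 40 mm above its underside. Flat front lip 244 mm wide, 26 high. Origin: middle of the lip's front face, at the underside (20 mm above the table); axes as the rack's. Slides along the rack's x, 3 to 6 N, stays where left. Home at its back stop: lip 5 mm behind the rack's front edge; it starts home.
- tray2: Tray on the second from below shelf, 247 x 330 mm, four foil dishes fast in it, tops 40 mm above its underside. Flat front lip 244 mm wide, 26 high. Origin: middle of the lip's front face, at the underside (74 mm above the table); axes as the rack's. Slides along the rack's x, 3 to 6 N, stays where left. Home at its back stop: lip 5 mm behind the rack's front edge; left out: 45 to 105 mm in front of it.
- tray3: Tray on the third from below shelf, 247 x 330 mm, four foil dishes fast in it, tops 40 mm above its underside. Flat front lip 244 mm wide, 26 high. Origin: middle of the lip's front face, at the underside (128 mm above the table); axes as the rack's. Slides along the rack's x, 3 to 6 N, stays where left. Home at its back stop: lip 5 mm behind the rack's front edge; left out: 45 to 105 mm in front of it.
- tray4: Tray on the top shelf, 247 x 330 mm, four foil dishes fast in it, tops 40 mm above its underside. Flat front lip 244 mm wide, 26 high. Origin: middle of the lip's front face, at the underside (182 mm above the table); axes as the rack's. Slides along the rack's x, 3 to 6 N, stays where left. Home at its back stop: lip 5 mm behind the rack's front edge; left out: 45 to 105 mm in front of it.
- cup1: Paper cup with a film lid, 75 mm across, 93 mm high; right of the rack and in front of it. Origin: middle of the underside. Leave alone.
- cup2: Paper cup like the others, right of the rack. Leave alone.
- cup3: Paper cup like the others, farther right of the rack. Leave alone.
- dish: Loose covered foil dish, 154 x 106 x 36 mm, left of the rack. Origin: middle of the underside. Leave alone.
- tongs: Steel serving tongs, 240 mm long, lying left in front of the rack, 12 mm high. Origin: middle of the underside. Leave alone.
- water: Water bottle, 62 mm across, 170 mm high, upright, left of the rack. Origin: middle of the underside. Leave alone.
- lids: Stack of card lids, 142 x 94 x 16 mm, on the right of the rack's roof. Origin: middle of the underside. Leave alone.

How it is judged:
On the way, in this order (a step that is already met when the one before it is completed fails the run):
1. all four trays are fully home in the rack (x of each of tray1, tray2, tray3, tray4 in the frame of rack above 0 m and value of joint gate above 0.3 rad), for 0.2 s.
2. the gate is shut across the trays (value of joint gate below 0.1 rad), for 0.2 s.
At the end, for the whole second after the job is handed in: All four tray lips stand level with or behind the rack's front edge (within 5 mm of their back stops), the gate is within 0.1 rad of shut, and trays and gate are at rest (x of each of tray1, tray2, tray3, tray4 in the frame of rack above 0 m and value of joint gate below 0.1 rad and linear speed of each of tray1, tray2, tray3, tray4 below 0.02 m/s and velocity of joint gate between -0.05 and 0.05 rad/s); the robot touches nothing.
It fails at once if a bystander was shifted by more than 25 mm, tipped or lifted (distance of any of cup1, cup2, cup3, dish, tongs, water, lids from where it was at the start of the episode above 0.025 m or angle between any of cup1, cup2, cup3, dish, tongs, water, lids's own z axis and vertical above 0.5 rad).
It fails at once if a tray was lifted (z of tray1 in the frame of rack above 0.035 m or z of tray2 in the frame of rack above 0.089 m or z of tray3 in the frame of rack above 0.143 m or z of tray4 in the frame of rack above 0.197 m).
It fails at once if a tray was pulled out farther than it stood (x of any of tray1, tray2, tray3, tray4 in the frame of rack below -0.14 m).
It also fails if it takes over 54 s, if anything falls off the work surface, if the arm or the gripper's body presses on something with over 40 N, if the wrist force passes 120 N, or if a joint passes its speed limit or range.

## Working session

There is one attempt and no reset: what is moved stays moved. The work goes in short steps, Python scripts to look and compute and a tool call to move; the robot and the scene stay as the last step left them, time stands still between calls to the robot, and variables do not carry over. Pictures are saved under pics/ and viewed, and the job is handed in when it is done.

Besides the shell and the picture viewer there is one more tool, called after "Call:" by a JSON object that holds its "api" and its "payload". drive_tool: Moves the arm, as the interface text tells. Its arguments: {"type":"object","properties":{"plan":{"type":"array"},"force":{"type":"number"}},"required":["plan"]}

```bash
ls; mkdir -p pics; python3 - <<'E'
from rig import bot
import cv2,numpy as np
print(bot.get_obs())
for n in("side","top"):
    f=bot.grab_frame(n); cv2.imwrite(f"pics/{n}0.png",f["pixels"][:,:,::-1]); np.savez(f"{n}0.npz",**f)
    print({k:v for k,v in f.items() if k not in("pixels","depth")})
E
```

```text
pics
{'clock': 0.0, 'joint_pos': array([ 1.09099401e+00,  4.23828458e-01,  1.63066028e+00,  2.03263589e-05,
        1.08856722e+00, -1.89708585e-02]), 'joint_vel': array([-3.44771643e-04,  2.35594986e-03, -1.24173416e-05, -4.92503898e-04,
        7.86776840e-04, -8.37764806e-04]), 'tau': array([-3.32333009e-03, -5.44633126e+01, -2.73666590e+01,  6.43948861e-02,
        2.28373648e-02, -1.03309201e-04]), 'tool_pos': array([0.27764394, 0.55935344, 0.22192109]), 'tool_rot': array([-3.14012996e+00, -4.57497307e-05,  2.68075172e+00]), 'ft_force': array([ 0.04369513,  0.9185707 , -0.03584729]), 'torque': array([-0.00498924, -0.04230567, -0.0029408 ]), 'finger_gap': 0.08770986494887122}
{'vfov': 56.59060209850979, 'cx': 259.4101724205044, 'cy': 195.22430285973465, 'dist': array([0.00156138, 0.        , 0.        , 0.        , 0.        ]), 'xyz': array([0.37037348, 0.76873161, 0.99909845]), 'attitude': array([-2.40474534, -0.01037718, -2.85321767])}
{'vfov': 42.2691794060721, 'cx': 258.9242734725504, 'cy': 197.8035706984596, 'dist': array([0.07020997, 0.        , 0.        , 0.        , 0.        ]), 'xyz': array([0.34053488, 0.02460814, 1.5073362 ]), 'attitude': array([-2.96829163, -0.01036297, -1.56329302])}
```

View pics/side0.png

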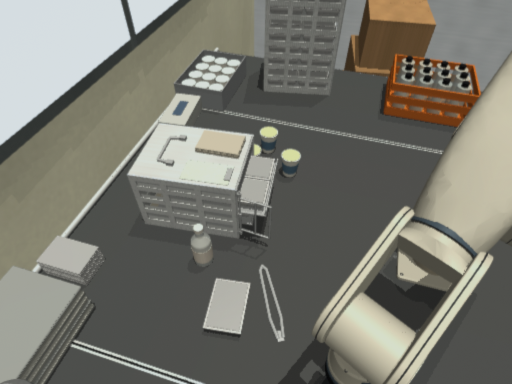

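View pics/top0.png

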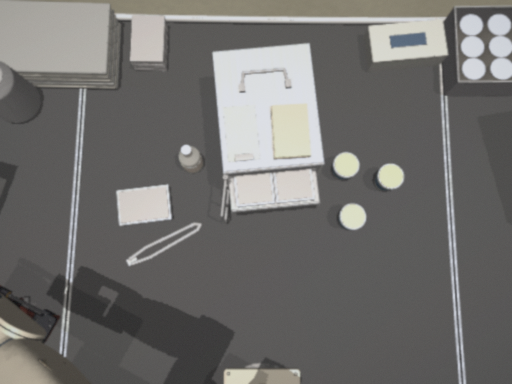

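```bash
cat > h.py <<'E'
import numpy as np,cv2
from scipy.spatial.transform import Rotation as R
def cloud(f):
    d=f["depth"]; H,W=d.shape; fl=H/2/np.tan(np.radians(float(f["vfov"]))/2)
    K=np.array([[fl,0,float(f["cx"])],[0,fl,float(f["cy"])],[0,0,1]])
    u,v=np.meshgrid(np.arange(W),np.arange(H))
    p=cv2.undistortPoints(np.stack([u,v],-1).reshape(-1,1,2).astype(np.float64),K,f["dist"]).reshape(H,W,2)
    P=np.dstack([p*d[...,None],d])
    w=P@R.from_euler("xyz",f["attitude"]).as_matrix().T+f["xyz"]
    w[d==0]=np.nan
    return w
def up(img,x0,x1,y0,y1,s,name):
    cv2.imwrite(name,cv2.resize(img[y0:y1,x0:x1,::-1],None,fx=s,fy=s,interpolation=cv2.INTER_CUBIC))
E
python3 - <<'E'
from h import *
f=np.load("top0.npz");w=cloud(f)
g=np.load("side0.npz");ws=cloud(g)
for nm,W in(("top",w),("side",ws)):
    m=(abs(W[...,2]-0.240)<0.006)&(W[...,0]>0.3)&(W[...,0]<1.0)&(abs(W[...,1])<.35)
    m=cv2.morphologyEx(m.astype(np.uint8),cv2.MORPH_CLOSE,np.ones((15,15)))
    n,l,s,c=cv2.connectedComponentsWithStats(m); i=1+s[1:,4].argmax(); m=l==i
    P=W[m&(W[...,2]>.2)][:,:2].astype(np.float32)
    r=cv2.minAreaRect(P);print(nm,r,cv2.boxPoints(r),np.nanmedian(W[m][:,2]))
for nm,W,pts in(("top",w,[(250,190),(295,187),(235,208),(316,202),(275,207),(345,165),(390,177),(352,217),(145,205),(190,158),(224,195),(223,213),(200,225),(130,261)]),):
    for p in pts: print(p,W[p[1],p[0]].round(3))
up(f["pixels"],190,420,120,270,3.4,"pics/topz.png")
up(g["pixels"],120,320,110,260,4,"pics/sidez.png")
E
```

```text
top ((0.8075391054153442, -0.006572812795639038), (0.34913259744644165, 0.26685941219329834), 6.374475955963135) [[ 0.6192379   0.10665052]
 [ 0.6488663  -0.15855901]
 [ 0.9958403  -0.11979614]
 [ 0.9662119   0.14541338]] 0.24079127098913655
side ((0.8075391054153442, -0.00566120445728302), (0.348365843296051, 0.2683063745498657), 5.869837760925293) [[ 0.6205498   0.1099751 ]
 [ 0.64798915 -0.15692449]
 [ 0.9945284  -0.12129751]
 [ 0.96708906  0.14560208]] 0.24015891903926156
(250, 190) [0.597 0.037 0.164]
(295, 187) [ 0.606 -0.086  0.171]
(235, 208) [0.552 0.079 0.133]
(316, 202) [ 0.567 -0.145  0.157]
(275, 207) [ 0.554 -0.033  0.142]
(345, 165) [ 0.688 -0.239  0.093]
(390, 177) [ 0.654 -0.369  0.091]
(352, 217) [ 0.535 -0.256  0.092]
(145, 205) [0.574 0.351 0.034]
(190, 158) [0.695 0.209 0.131]
(224, 195) [0.575 0.106 0.206]
(223, 213) [ 0.556  0.121 -0.   ]
(200, 225) [0.518 0.189 0.005]
(130, 261) [0.409 0.393 0.007]
```

View pics/topz.png

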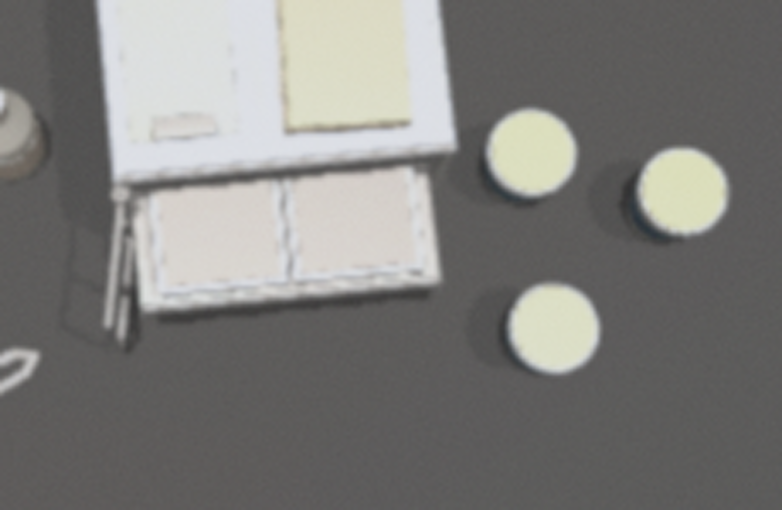

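View pics/sidez.png

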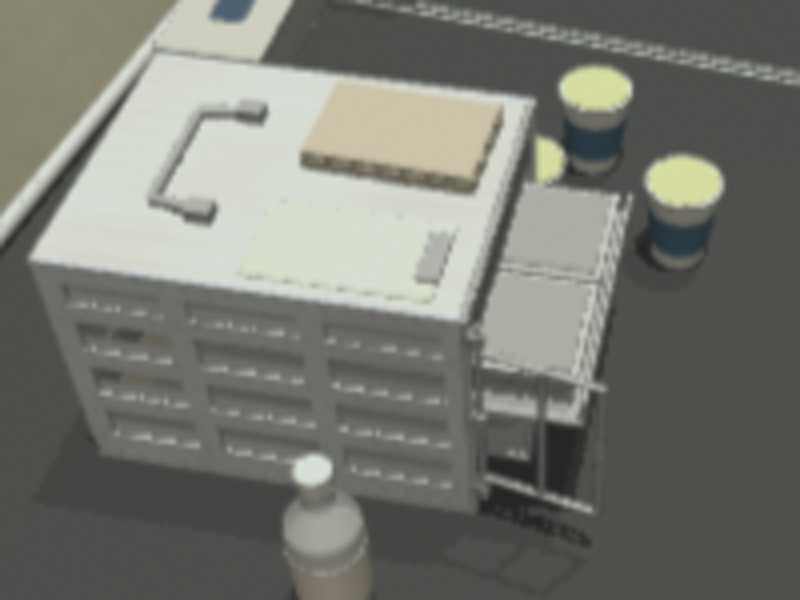

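```bash
cat >> h.py <<'E'
YAW=np.radians(6.1); O=np.array([0.639,-0.0243])
XA=np.array([np.cos(YAW),np.sin(YAW)]); YA=np.array([-np.sin(YAW),np.cos(YAW)])
def rack(W):
    d=W[...,:2]-O
    return np.dstack([d@XA,d@YA,W[...,2]]) if W.ndim==3 else np.hstack([d@XA,d@YA,W[...,2]])
def torack(p): return rack(np.asarray(p)[None,None])[0,0]
def toworld(p): return np.append(O+p[0]*XA+p[1]*YA,p[2])
E
python3 - <<'E'
from h import *
for n in("top","side"):
    f=np.load(n+"0.npz");W=rack(cloud(f)).reshape(-1,3)
    W=W[~np.isnan(W[:,0])]
    def sel(x0,x1,y0,y1,z0,z1):
        return W[(W[:,0]>x0)&(W[:,0]<x1)&(W[:,1]>y0)&(W[:,1]<y1)&(W[:,2]>z0)&(W[:,2]<z1)]
    for z0,z1 in((.24-.004,.245),(.18,.21),(.13,.156),(.156,.18),(.07,.104),(.104,.125)):
        s=sel(-.15,.0 if z1<.23 else .1,-.115,.11,z0,z1)
        if len(s): print(n,z0,len(s),"xmin pct",np.percentile(s[:,0],[0,2,10,50]).round(4))
    s=sel(-.15,.0,.125,.18,.19,.22); print("gate",len(s),s[np.argsort(s[:,0])][::max(1,len(s)//8)].round(3).tolist())
    s=sel(.02,.3,-.2,.2,.235,.246);print("y range",np.percentile(s[:,1],[.5,99.5]))
E
```

```text
top 0.236 1781 xmin pct [0.0008 0.0029 0.0079 0.0379]
top 0.13 402 xmin pct [-0.0874 -0.0868 -0.0863 -0.0767]
top 0.156 2183 xmin pct [-0.0872 -0.084  -0.0712 -0.0401]
gate 91 [[-0.105, 0.149, 0.206], [-0.095, 0.145, 0.21], [-0.082, 0.147, 0.21], [-0.071, 0.143, 0.209], [-0.056, 0.137, 0.196], [-0.047, 0.136, 0.207], [-0.032, 0.134, 0.213], [-0.021, 0.131, 0.21], [-0.009, 0.129, 0.216]]
y range [-0.13234949  0.1315631 ]
side 0.236 972 xmin pct [0.0033 0.0043 0.0092 0.0407]
side 0.13 296 xmin pct [-0.0852 -0.0851 -0.0848 -0.0725]
side 0.156 1042 xmin pct [-0.0852 -0.0746 -0.0689 -0.0388]
side 0.07 72 xmin pct [-0.0415 -0.0413 -0.0398 -0.0205]
gate 89 [[-0.103, 0.15, 0.196], [-0.097, 0.149, 0.212], [-0.078, 0.145, 0.208], [-0.063, 0.145, 0.208], [-0.054, 0.142, 0.198], [-0.038, 0.138, 0.208], [-0.022, 0.136, 0.207], [-0.006, 0.132, 0.208], [-0.0, 0.132, 0.202]]
y range [-0.13099054  0.13280091]
```

Call:
{"api": "drive_tool", "payload": {"plan": [[[0,0,-3],[0,0,9],0],[[0,-5,-6],[0,0,18],0],[[0,-10,-6],[0,0,27],0],[[0,-15,-6],[0,0,36],0],[[0,-20,-6],[0,0,45],0]]}}

```text
clock: 0.72
tool_pos: [0.1881, 0.379, 0.2824]
tool_rot: [-3.141, 0.0, 1.89]
ft_force: [-0.7, -0.0, -0.1]
finger_gap: 0.0408
```

```bash
cat >> h.py <<'E'
def rel(pw,tilt,o,yaw=YAW):
    """target world TCP, tilt deg from vertical toward rack x"""
    Rc=R.from_euler("xyz",o["tool_rot"]); Rt=R.from_euler("xyz",[np.pi,0,yaw])*R.from_euler("y",tilt,degrees=True)
    s=Rc.inv().apply(np.array(pw)-o["tool_pos"])*100; r=(Rc.inv()*Rt).as_rotvec(degrees=True)
    print("shift cm",s.round(2),"turn",r.round(1),"rows",max(abs(np.linalg.norm(s))/6.25,np.linalg.norm(r)/10.7).__round__(1))
def st():
    from rig import bot
    o=bot.get_obs(); print("t",round(o["clock"],2),"q",o["joint_pos"].round(3),"rack",torack(o["tool_pos"]).round(4),"rot",np.degrees(o["tool_rot"]).round(1),"F",o["ft_force"].round(1)); return o
E
python3 - <<'E'
from h import *
o=st(); rel([.43,-.03,.30],0,o); rel([.43,-.03,.30],45,o)
E
```

```text
t 0.72 q [1.082 0.039 1.988 0.    1.115 0.763] rack [-0.4055  0.4489  0.2824] rot [-180.     0.   108.3] F [-0.7 -0.  -0.1]
shift cm [-46.43  10.12  -1.75] turn [  0.    0.  102.2] rows 9.6
shift cm [-46.43  10.12  -1.75] turn [-39.9  32.2  96.3] rows 10.2
```

Call:
{"api": "drive_tool", "payload": {"plan": [[[-4.6,1.0,-1],[0,0,10],0],[[-9.2,2,-2],[0,0,20],0],[[-14,3,-2],[0,0,30],0],[[-19,4,-2],[0,0,40],0],[[-23.5,5,-2],[0,0,50],0]]}}

```text
clock: 1.35
tool_pos: [0.3116, 0.1723, 0.3027]
tool_rot: [3.141, -0.0, 1.017]
ft_force: [0.5, 0.6, 0.3]
finger_gap: 0.0007
```

```bash
python3 - <<'E'
from h import *
o=st(); rel([.43,-.03,.30],0,o)
E
```

```text
t 1.35 q [ 0.472 -0.108  2.078 -0.     1.171  1.026] rack [-0.3046  0.2303  0.3027] rot [180.   -0.   58.3] F [0.5 0.6 0.3]
shift cm [-10.98  20.71   0.27] turn [ 0.  -0.  52.2] rows 4.9
```

Call:
{"api": "drive_tool", "payload": {"plan": [[[-2.2,4.2,0],[0,0,10.4],0],[[-4.4,8.3,0],[0,0,20.8],0],[[-6.6,12.5,0],[0,0,31.2],0],[[-8.8,16.6,0],[0,0,41.6],0],[[-11,20.7,0],[0,0,52.2],0]]}}

```text
clock: 1.98
tool_pos: [0.431, -0.0294, 0.3025]
tool_rot: [-3.141, 0.0, 0.105]
ft_force: [0.9, 0.7, 0.6]
finger_gap: 0.0005
```

```bash
python3 - <<'E'
from h import *
o=st(); rel([.48,-.03,.25],50,o)
E
```

```text
t 1.98 q [-0.096  0.031  1.947  0.     1.164  1.37 ] rack [-0.2074  0.017   0.3025] rot [-180.    0.    6.] F [0.9 0.7 0.6]
shift cm [4.87 0.58 5.25] turn [ 0.  50.  -0.1] rows 4.7
```

Call:
{"api": "drive_tool", "payload": {"plan": [[[1,0.2,0],[0,10,0],0],[[2,0.4,1],[0,20,0],0],[[3,0.6,2],[0,30,0],0],[[4,0.6,3],[0,40,0],0],[[4.9,0.6,4],[0,50,0],0]]}}

```text
clock: 2.6
tool_pos: [0.4734, -0.0107, 0.2735]
tool_rot: [-3.086, -0.693, 0.123]
ft_force: [-0.2, 1.6, -0.7]
finger_gap: 0.0004
```

```bash
python3 - <<'E'
from h import *
o=st(); rel(toworld([-.11,-.01,.140]),50,o)
E
```

```text
t 2.6 q [-0.226 -0.085  2.326  0.843  0.371  0.486] rack [-0.1632  0.0311  0.2735] rot [-176.8  -39.7    7. ] F [-0.2  1.6 -0.7]
shift cm [-4.49  4.95 13.37] turn [-3.9 10.3  0.4] rows 2.4
```

```bash
cat > kin.py <<'E'
from h import *
from scipy.optimize import least_squares
S=[([1.09099,.42383,1.63066,0,1.08857,-.01897],[.27764,.55935,.22192],None),
([1.082,.039,1.988,0,1.115,.763],[.1881,.379,.2824],None),
([.472,-.108,2.078,0,1.171,1.026],[.3116,.1723,.3027],None),
([-.096,.031,1.947,0,1.164,1.37],[.431,-.0294,.3025],[-3.141,0,.105]),
([-.226,-.085,2.326,.843,.371,.486],[.4734,-.0107,.2735],[-3.086,-.693,.123])]
Y=lambda a:R.from_euler("y",a).as_matrix(); Z=lambda a:R.from_euler("z",a).as_matrix()
def fk(p,q,c=0):
    a1,d1,L2,a3,L3,L6=p
    R1=Z(q[0]);R2=R1@Y(q[1]);R3=R2@Y(q[2]);R5=R3@Z(q[3])@Y(q[4])
    return R1@[a1,0,d1]+R2@[0,0,L2]+R3@[a3,0,L3]+R5@[0,0,L6], R5@Z(q[5])
def fit():
    f=lambda p:np.concatenate([fk(p,q)[0]-x for q,x,_ in S]+[1e-3*(p-p0)])
    p0=np.array([0,.35,.4,0,.4,.25])
    return least_squares(f,p0)
if __name__=="__main__":
    r=fit();p=r.x;print(p.round(4),abs(r.fun).max())
    for q,x,o in S:
        P,M=fk(p,q);print((P-x).round(4), M[:,2].round(3), R.from_euler("xyz",o).as_matrix().round(2).tolist() if o else "",M.round(2).tolist())
E
python3 kin.py
```

```text
[-0.0428  0.4107  0.5743  0.1265  0.5536  0.3456] 0.012114801508975061
[ 0.0105 -0.0057 -0.0028] [-0.001 -0.001 -1.   ]  [[-0.44, -0.9, -0.0], [-0.9, 0.44, -0.0], [0.0, 0.0, -1.0]]
[ 0.0095 -0.0075 -0.0009] [-0. -0. -1.]  [[-0.95, -0.31, -0.0], [-0.31, 0.95, -0.0], [0.0, -0.0, -1.0]]
[ 0.0058 -0.0102  0.0016] [ 0.001  0.    -1.   ]  [[-0.85, 0.53, 0.0], [0.53, 0.85, 0.0], [-0.0, 0.0, -1.0]]
[ 0.0001 -0.0121  0.0012] [-0.  0. -1.] [[0.99, 0.1, -0.0], [0.1, -0.99, 0.0], [0.0, -0.0, -1.0]] [[-0.1, 0.99, -0.0], [0.99, 0.1, 0.0], [0.0, -0.0, -1.0]]
[ 0.0001 -0.0022  0.001 ] [ 0.626  0.134 -0.768] [[0.76, 0.16, 0.63], [0.09, -0.99, 0.13], [0.64, -0.04, -0.77]] [[-0.16, 0.76, 0.63], [0.99, 0.09, 0.13], [0.04, 0.64, -0.77]]
```

```bash
python3 - <<'E'
s=open('kin.py').read()
s=s.replace("a1,d1,L2,a3,L3,L6=p","a1,d1,L2,a3,L3,L6,b=p").replace("[a1,0,d1]","[a1,b,d1]").replace(".4,.25]",".4,.25,.01]")
s=s.replace("if __name__",'''def ik(pw,tilt,q0,yaw=YAW,p=None):
    p=fit().x if p is None else p
    Rt=(R.from_euler("xyz",[np.pi,0,yaw])*R.from_euler("y",tilt,degrees=True)).as_matrix()
    lo=[-3,-.9,.09,-1.31,.11,-2.54];hi=[3,2.11,2.58,4.45,2.69,2.54]
    def f(q):
        P,M=fk(p,q);M=M@Z(-np.pi/2); return np.concatenate([(P-pw)*5,R.from_matrix(M.T@Rt).as_rotvec()])
    r=least_squares(f,np.clip(q0,np.array(lo)+1e-3,np.array(hi)-1e-3),bounds=(lo,hi));return r.x,np.sqrt(2*r.cost)
if __name__''')
open('kin.py','w').write(s)
E
python3 kin.py; python3 - <<'E'
from kin import *
p=fit().x
for t in (30,35,40,50,60,70):
  for rk in([-.10,0,.141],[.005,0,.141],[-.06,0,.087],[.005,0,.087],[-.01,.035,.18]):
    o=[]
    for q0 in([-.1,0,2.2,0,.6,1.4],[-.1,0,2.2,3.1,.6,-1.6],[-.2,0,2.2,1.,.6,.4]):
        q,e=ik(toworld(rk),t,q0,p=p); o.append((q.round(2).tolist() if e<2e-3 else None))
    print(t,rk,o)
E
```

```text
[-0.001   0.3107  0.5633  0.076   0.4852  0.3093  0.0119] 0.0001633127346640666
[0. 0. 0.] [-0.001 -0.001 -1.   ]  [[-0.44, -0.9, -0.0], [-0.9, 0.44, -0.0], [0.0, 0.0, -1.0]]
[-0.     -0.     -0.0001] [-0. -0. -1.]  [[-0.95, -0.31, -0.0], [-0.31, 0.95, -0.0], [0.0, -0.0, -1.0]]
[0.     0.0002 0.0001] [ 0.001  0.    -1.   ]  [[-0.85, 0.53, 0.0], [0.53, 0.85, 0.0], [-0.0, 0.0, -1.0]]
[-0.0001 -0.0001 -0.    ] [-0.  0. -1.] [[0.99, 0.1, -0.0], [0.1, -0.99, 0.0], [0.0, -0.0, -1.0]] [[-0.1, 0.99, -0.0], [0.99, 0.1, 0.0], [0.0, -0.0, -1.0]]
[-0. -0.  0.] [ 0.626  0.134 -0.768] [[0.76, 0.16, 0.63], [0.09, -0.99, 0.13], [0.64, -0.04, -0.77]] [[-0.16, 0.76, 0.63], [0.99, 0.09, 0.13], [0.04, 0.64, -0.77]]
30 [-0.1, 0, 0.141] [None, None, None]
30 [0.005, 0, 0.141] [None, None, [-0.11, 0.42, 2.0, 0.48, 0.23, -2.23]]
30 [-0.06, 0, 0.087] [None, None, None]
30 [0.005, 0, 0.087] [None, None, None]
30 [-0.01, 0.035, 0.18] [None, None, [-0.04, 0.33, 2.02, 0.27, 0.28, -1.96]]
35 [-0.1, 0, 0.141] [None, None, None]
35 [0.005, 0, 0.141] [None, None, None]
35 [-0.06, 0, 0.087] [[-0.15, 0.48, 2.2, 2.33, 
[... 1539 characters left out ...]
, None, [-0.27, 0.57, 2.46, 2.74, 0.94, 1.62]]
60 [0.005, 0, 0.141] [None, None, [-0.17, 0.58, 2.26, 2.79, 0.76, 1.69]]
60 [-0.06, 0, 0.087] [None, None, [-0.22, 0.73, 2.37, 2.8, 1.01, 1.59]]
60 [0.005, 0, 0.087] [None, None, [-0.17, 0.72, 2.24, 2.83, 0.88, 1.63]]
60 [-0.01, 0.035, 0.18] [None, None, [-0.09, 0.47, 2.3, 2.88, 0.68, 1.68]]
70 [-0.1, 0, 0.141] [None, None, [-0.3, 0.75, 2.49, 2.74, 1.32, 1.53]]
70 [0.005, 0, 0.141] [None, None, [-0.19, 0.71, 2.29, 2.83, 1.09, 1.62]]
70 [-0.06, 0, 0.087] [None, None, [-0.25, 0.9, 2.38, 2.8, 1.35, 1.52]]
70 [0.005, 0, 0.087] [None, None, [-0.19, 0.86, 2.26, 2.85, 1.2, 1.58]]
70 [-0.01, 0.035, 0.18] [None, None, [-0.1, 0.6, 2.35, 2.92, 1.03, 1.62]]
```

```bash
python3 - <<'E'
from kin import *
p=fit().x
for rk in([-.16,0,.2],[-.14,0,.145],[-.2,0.,.25]):
    print(rk,*ik(toworld(rk),60,[-.2,0,2.3,2,.6,1.],p=p))
o=st(); rel(toworld([-.15,0,.19]),60,o)
E
```

```text
[-0.16, 0, 0.2] [-0.3687768   0.32886637  2.56878341  2.57762052  0.83498569  1.72043707] 4.565777636999769e-12
[-0.14, 0, 0.145] [-0.33103836  0.56150097  2.53933364  2.69357248  1.01036828  1.59117908] 6.084204068658728e-13
[-0.2, 0.0, 0.25] [-0.47262032  0.04763169  2.58        2.21224125  0.64060769  2.0597681 ] 0.03666475471357162
t 2.6 q [-0.226 -0.085  2.326  0.843  0.371  0.486] rack [-0.1632  0.0311  0.2735] rot [-176.8  -39.7    7. ] F [-0.2  1.6 -0.7]
shift cm [-4.36  3.53  7.05] turn [-3.9 20.3  0. ] rows 1.9
```

Call:
{"api": "drive_tool", "payload": {"plan": [[[-1,1,1.5],[-1,5,0],0],[[-2,2,3.5],[-2,10,0],0],[[-3,3,5.5],[-3,15,0],0],[[-4.2,3.5,7.3],[-3.9,18,0],0],[[-4.2,3.5,7.3],[-3.9,18,0],0]]}}

```text
clock: 3.22
tool_pos: [0.4879, 0.0029, 0.2124]
tool_rot: [-2.96, -0.898, 0.076]
ft_force: [0.5, 0.2, 1.1]
finger_gap: 0.0006
```

```bash
python3 - <<'E'
from h import *
o=st(); rel(toworld([-.12,0,.141]),57,o)
E
```

```text
t 3.23 q [-0.317  0.184  2.465  2.109  0.567 -0.888] rack [-0.1473  0.0431  0.2124] rot [-169.6  -51.5    4.4] F [0.5 0.2 1.1]
shift cm [-3.8   5.36  5.82] turn [-9.   5.4 -1.5] rows 1.4
```

Call:
{"api": "drive_tool", "payload": {"plan": [[[-1.5,2,2],[-3,2,0],0],[[-3,4,4],[-6,4,-1],0],[[-3.8,5.4,5.6],[-9,5.4,-1.5],0],[[-3.8,5.4,5.6],[-9,5.4,-1.5],0],[[-3.8,5.4,5.6],[-9,5.4,-1.5],0]]}}

```text
clock: 3.85
tool_pos: [0.5176, -0.037, 0.1426]
tool_rot: [-3.138, -0.991, 0.105]
ft_force: [-0.1, 0.3, -0.0]
finger_gap: 0.0003
```

```bash
sed -i 's/Z(-np.pi\/2)/Z(np.pi\/2)/' kin.py; python3 - <<'E'
from h import *
from rig import bot
o=st(); rel(toworld([-.12,0,.141]),57,o); rel(toworld([.004,0,.141]),57,o)
f=bot.grab_frame("side");up(f["pixels"],120,320,110,260,4,"pics/s1.png")
E
```

```text
t 3.85 q [-0.291  0.513  2.487  2.698  0.862 -1.496] rack [-0.1221  0.0003  0.1426] rot [-179.8  -56.8    6. ] F [-0.1  0.3 -0. ]
shift cm [-0.02  0.03  0.26] turn [-0.1  0.2 -0. ] rows 0.0
shift cm [ 6.77  0.05 10.64] turn [-0.1  0.2 -0. ] rows 2.0
```

View pics/s1.png

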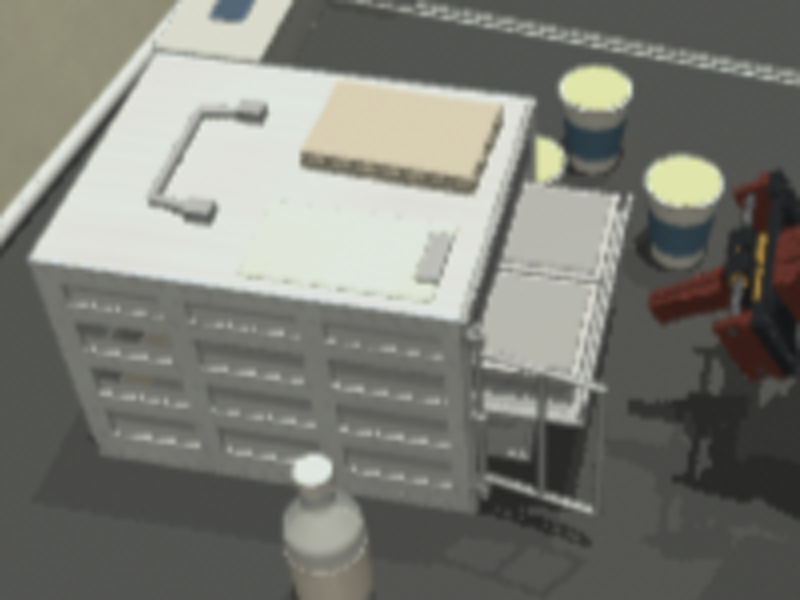

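Call:
{"api": "drive_tool", "payload": {"plan": [[[-0.2,0,1.2],[0,0,0],0],[[0.9,0,2.9],[0,0,0],0],[[2.0,0,4.7],[0,0,0],0],[[3.1,0,6.5],[0,0,0],0],[[4.2,0,8.3],[0,0,0],0]]}}

```text
clock: 4.53
tool_pos: [0.6102, -0.0273, 0.1327]
tool_rot: [-3.139, -0.993, 0.105]
ft_force: [-5.5, -1.0, 3.3]
finger_gap: 0.0006
```

```bash
python3 - <<'E'
from h import *
o=st(); rel(toworld([-.005,0,.133]),57,o)
E
```

```text
t 4.53 q [-0.189  0.56   2.306  2.767  0.732 -1.45 ] rack [-2.890e-02  1.000e-04  1.327e-01] rot [-179.9  -56.9    6. ] F [-5.5 -1.   3.3]
shift cm [1.33 0.01 1.99] turn [-0.1  0.1 -0. ] rows 0.4
```

Tray pushing with ~5.5 N. Continue slowly to the stop.

Call:
{"api": "drive_tool", "payload": {"plan": [[[0.5,0,0.8],[0,0,0],0],[[1.0,0,1.5],[0,0,0],0],[[1.3,0,1.9],[0,0,0],0],[[1.3,0,1.9],[0,0,0],0]]}}

```text
clock: 5.03
tool_pos: [0.6327, -0.0251, 0.1327]
tool_rot: [-3.14, -0.992, 0.106]
ft_force: [-1.0, -0.1, 0.6]
finger_gap: 0.0007
```

```bash
python3 - <<'E'
from h import *
from rig import bot
o=st(); rel(toworld([.0,0,.133]),57,o)
f=bot.grab_frame("side");up(f["pixels"],120,320,110,260,4,"pics/s2.png")
E
```

```text
t 5.03 q [-0.172  0.568  2.261  2.772  0.695 -1.436] rack [-6.400e-03 -1.000e-04  1.327e-01] rot [-179.9  -56.8    6. ] F [-1.  -0.1  0.6]
shift cm [ 0.38 -0.01  0.52] turn [-0.1  0.2 -0. ] rows 0.1
```

View pics/s2.png

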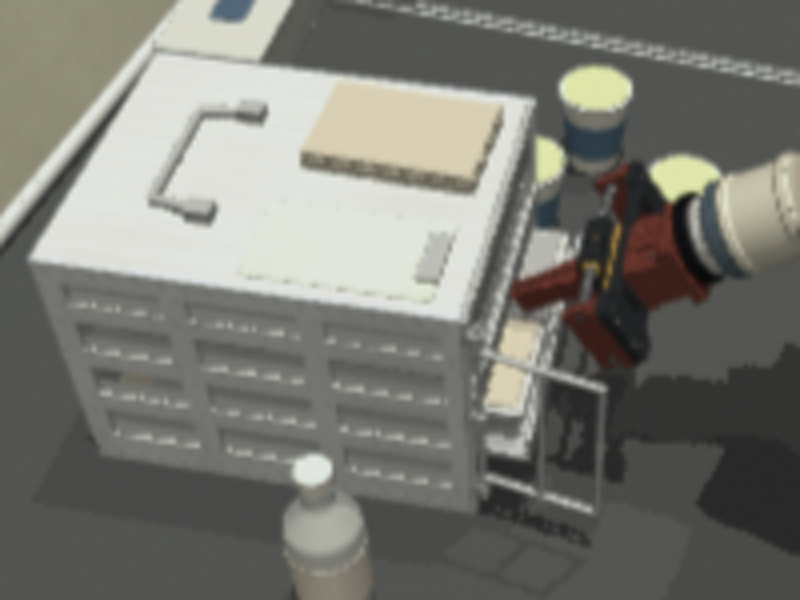

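Call:
{"api": "drive_tool", "payload": {"plan": [[[0.15,0,0.2],[0,0,0],0],[[0.25,0,0.35],[0,0,0],0],[[0.35,0,0.5],[0,0,0],0]]}}

```text
clock: 5.45
tool_pos: [0.6381, -0.0246, 0.1325]
tool_rot: [-3.139, -0.991, 0.104]
ft_force: [-5.3, -1.0, 2.7]
finger_gap: 0.0005
```

Call:
{"api": "drive_tool", "payload": {"plan": [[[0.15,0,0.25],[0,0,0],0],[[0.25,0,0.4],[0,0,0],0]]}}

```text
clock: 5.7
tool_pos: [0.6418, -0.0241, 0.1323]
tool_rot: [-3.138, -0.99, 0.103]
ft_force: [-20.6, -2.7, 13.5]
finger_gap: 0.0005
```

Call:
{"api": "drive_tool", "payload": {"plan": [[[-2.5,0,-3.5],[0,0,0],0],[[-5,0,-7.5],[0,0,0],0],[[-6.2,0,-9.5],[0,0,0],0],[[-8.4,0,-8],[0,0,0],0],[[-10.6,0,-6.6],[0,0,0],0]]}}

```text
clock: 6.32
tool_pos: [0.5314, -0.0366, 0.0802]
tool_rot: [-3.141, -0.994, 0.106]
ft_force: [1.0, 0.6, -0.1]
finger_gap: 0.0002
```

```bash
python3 - <<'E'
from h import *
from rig import bot
o=st(); rel(toworld([-.02,0,.079]),57,o)
f=bot.grab_frame("side");up(f["pixels"],120,320,110,260,4,"pics/s3.png")
E
```

```text
t 6.33 q [-0.273  0.734  2.447  2.772  1.032 -1.588] rack [-0.1083 -0.0008  0.0802] rot [-180.   -57.     6.1] F [ 1.   0.6 -0.1]
shift cm [ 4.71 -0.08  7.46] turn [ 0.  0. -0.] rows 1.4
```

View pics/s3.png

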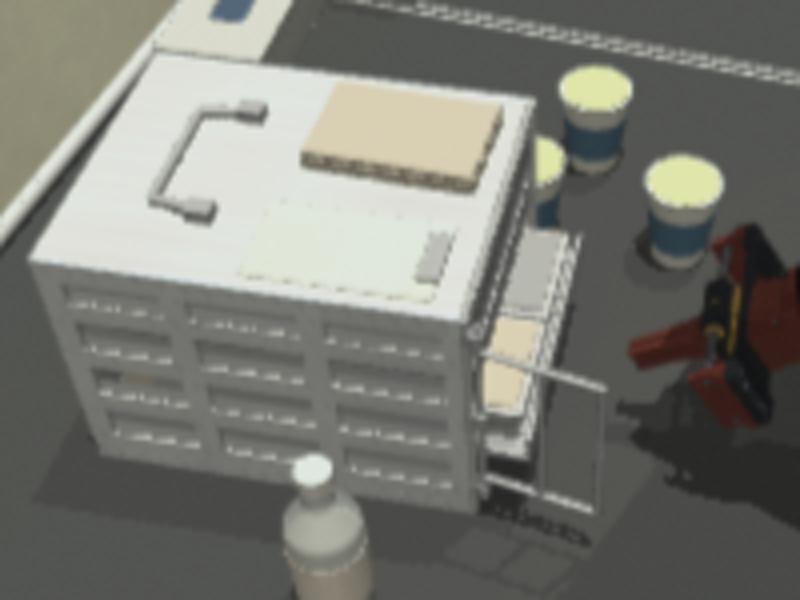

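Call:
{"api": "drive_tool", "payload": {"plan": [[[1,0,1.5],[0,0,0],0],[[2,0,3],[0,0,0],0],[[3,0,4.6],[0,0,0],0],[[4,0,6.1],[0,0,0],0],[[5,0,7.7],[0,0,0],0]]}}

```text
clock: 7.0
tool_pos: [0.6219, -0.026, 0.0801]
tool_rot: [-3.139, -0.991, 0.104]
ft_force: [-7.2, -0.6, 4.1]
finger_gap: 0.0005
```

Call:
{"api": "drive_tool", "payload": {"plan": [[[0.3,0,0.5],[0,0,0],0],[[0.55,0,0.85],[0,0,0],0],[[0.75,0,1.15],[0,0,0],0]]}}

```text
clock: 7.38
tool_pos: [0.6348, -0.0247, 0.0799]
tool_rot: [-3.139, -0.991, 0.104]
ft_force: [-6.3, 0.1, 4.3]
finger_gap: 0.0002
```

```bash
python3 - <<'E'
from h import *
o=st(); rel(toworld([.003,0,.079]),57,o)
E
```

```text
t 7.38 q [-0.17   0.708  2.246  2.82   0.811 -1.498] rack [-0.0042  0.0001  0.0799] rot [-179.8  -56.8    6. ] F [-6.3  0.1  4.3]
shift cm [0.32 0.01 0.65] turn [-0.1  0.2 -0.1] rows 0.1
```

Call:
{"api": "drive_tool", "payload": {"plan": [[[0.15,0,0.25],[0,0,0],0],[[0.3,0,0.45],[0,0,0],0],[[0.4,0,0.6],[0,0,0],0]]}}

```text
clock: 7.75
tool_pos: [0.6418, -0.024, 0.0798]
tool_rot: [-3.139, -0.991, 0.104]
ft_force: [-7.7, -2.0, 4.5]
finger_gap: 0.0004
```

Call:
{"api": "drive_tool", "payload": {"plan": [[[0.1,0,0.15],[0,0,0],0],[[0.2,0,0.3],[0,0,0],0]]}}

```text
clock: 8.0
tool_pos: [0.6424, -0.0238, 0.0794]
tool_rot: [-3.136, -0.988, 0.101]
ft_force: [-32.7, -6.5, 22.7]
finger_gap: 0.0005
```

Call:
{"api": "drive_tool", "payload": {"plan": [[[-1.5,0,-2.2],[0,0,0],0],[[-4,0,-6],[0,0,0],0],[[-6,0,-9.8],[0,0,0],0],[[-4.6,0,-12],[0,0,0],0],[[-4,0,-14.5],[0,0,0],0]]}}

```text
clock: 8.62
tool_pos: [0.5035, -0.0391, 0.1262]
tool_rot: [-3.139, -0.992, 0.105]
ft_force: [0.2, 0.2, 0.4]
finger_gap: 0.0004
```

```bash
python3 - <<'E'
from kin import *
from rig import bot
o=st();p=fit().x;q=o["joint_pos"]
for rk in([-.145,.0,.13],[-.145,.07,.13],[-.145,.14,.13],[-.145,.21,.13],[-.07,.21,.13],[-.07,.15,.13],[-.07,.08,.13],[-.1,.06,.13],[-.01,.033,.13]):
    q,e=ik(toworld(rk),57,q,p=p);print(rk,q.round(2),round(e,4))
rel(toworld([-.145,.0,.13]),57,o)
f=bot.grab_frame("side");up(f["pixels"],120,320,110,260,4,"pics/s4.png")
W=rack(cloud(f)).reshape(-1,3)
s=W[(W[:,0]>-.15)&(W[:,0]<-.0)&(W[:,1]>.125)&(W[:,1]<.18)&(W[:,2]>.19)&(W[:,2]<.22)]
print(np.polyfit(s[:,0],s[:,1],1), s[:,0].min())
f=bot.grab_frame("top");up(f["pixels"],190,420,120,270,3.4,"pics/t4.png")
E
```

```text
t 8.62 q [-0.312  0.579  2.514  2.708  0.947 -1.545] rack [-0.1363 -0.0003  0.1262] rot [-179.9  -56.8    6. ] F [0.2 0.2 0.4]
[-0.145, 0.0, 0.13] [-0.33  0.56  2.53  2.7   0.95 -1.55] 0.0
[-0.145, 0.07, 0.13] [-0.04  0.57  2.57  2.99  0.99 -1.57] 0.0
[-0.145, 0.14, 0.13] [ 0.26  0.57  2.56  3.3   0.98 -1.57] 0.0
[-0.145, 0.21, 0.13] [ 0.54  0.56  2.51  3.59  0.93 -1.61] 0.0
[-0.07, 0.21, 0.13] [ 0.44  0.56  2.37  3.54  0.8  -1.67] 0.0
[-0.07, 0.15, 0.13] [ 0.26  0.56  2.41  3.31  0.82 -1.61] 0.0
[-0.07, 0.08, 0.13] [ 0.03  0.55  2.42  3.05  0.82 -1.55] 0.0
[-0.1, 0.06, 0.13] [-0.05  0.56  2.47  2.97  0.88 -1.55] 0.0
[-0.01, 0.033, 0.13] [-0.09  0.57  2.28  2.89  0.71 -1.49] 0.0
shift cm [-0.16 -0.03 -0.93] turn [-0.   0.2 -0.1] rows 0.2
[-0.18761403  0.13029492] -0.10334882825369218
```

View pics/s4.png

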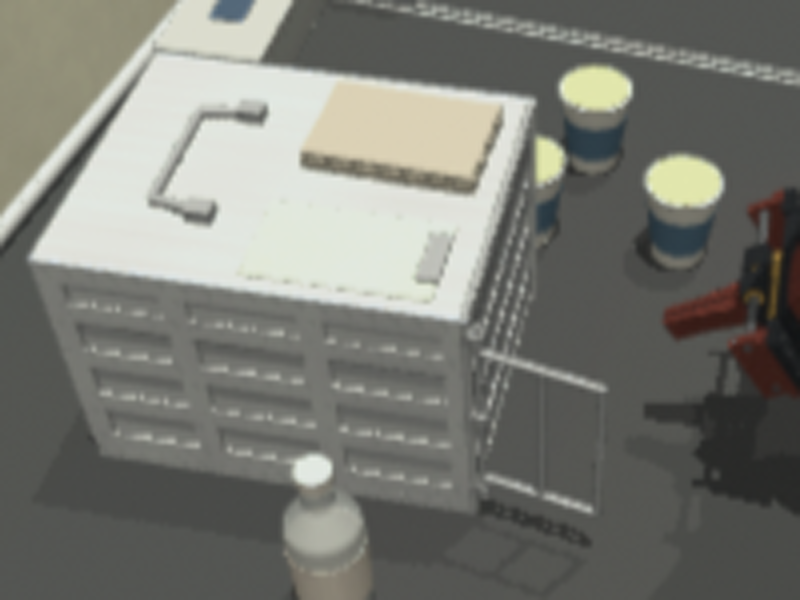

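View pics/t4.png

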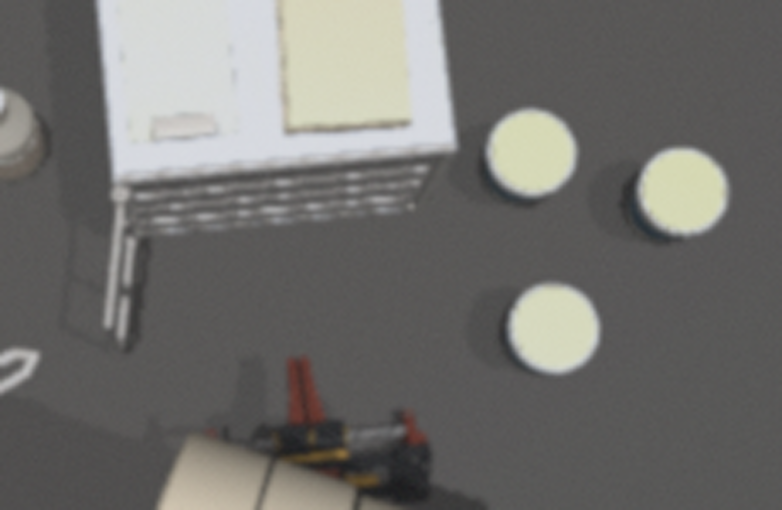

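Call:
{"api": "drive_tool", "payload": {"plan": [[[0,-3,0],[0,0,0],0],[[0,-6.5,0],[0,0,0],0],[[0,-10,0],[0,0,0],0],[[0,-13.5,0],[0,0,0],0],[[0,-17,0],[0,0,0],0]]}}

```text
clock: 9.35
tool_pos: [0.4863, 0.1317, 0.1254]
tool_rot: [-3.14, -0.992, 0.105]
ft_force: [-0.4, 0.4, -0.4]
finger_gap: 0.0007
```

Call:
{"api": "drive_tool", "payload": {"plan": [[[0,-2.5,0],[0,0,0],0],[[0.6,-2.5,0.8],[0,0,0],0],[[2,-2.5,2.9],[0,0,0],0],[[3.6,-2.5,5.3],[0,0,0],0],[[3.6,-2.5,5.3],[0,0,0],0]]}}

```text
clock: 9.98
tool_pos: [0.5497, 0.1608, 0.1278]
tool_rot: [-3.138, -0.995, 0.101]
ft_force: [-0.3, 0.4, -0.3]
finger_gap: 0.0007
```

```bash
python3 - <<'E'
from h import *
from rig import bot
o=st(); rel(toworld([-.07,.11,.13]),57,o)
f=bot.grab_frame("top");up(f["pixels"],190,420,120,270,3.4,"pics/t5.png")
E
```

```text
t 9.97 q [ 0.392  0.568  2.38   3.476  0.811 -1.644] rack [-0.0691  0.1936  0.1278] rot [-179.8  -57.     5.8] F [-0.3  0.4 -0.3]
shift cm [ 0.16  8.36 -0.18] turn [ 0.1 -0.  -0.2] rows 1.3
```

View pics/t5.png

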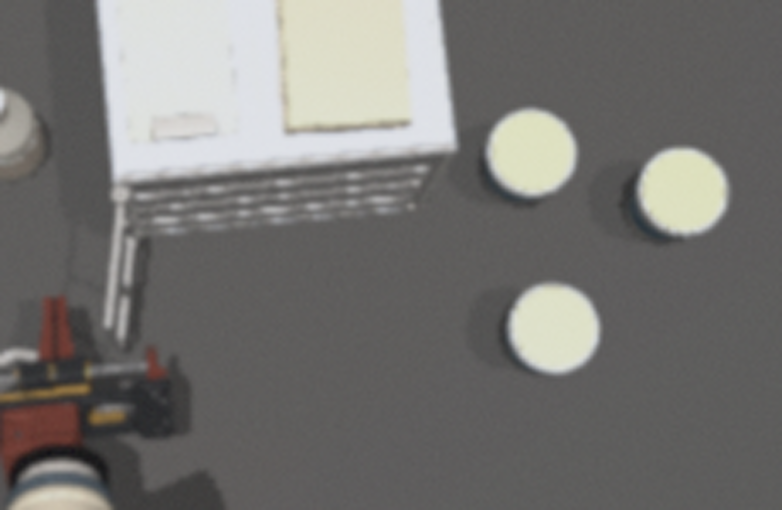

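```bash
python3 - <<'E'
from h import *
from rig import bot
for n in("top","side"):
    f=bot.grab_frame(n);W=rack(cloud(f)).reshape(-1,3)
    s=W[(W[:,0]>-.2)&(W[:,0]<-.03)&(W[:,1]>.06)&(W[:,1]<.165)&(W[:,2]>.09)&(W[:,2]<.4)]
    for z in np.arange(.1,.3,.02):
        m=s[(s[:,2]>z)&(s[:,2]<z+.02)&(s[:,0]<-.108)]
        if len(m): print(n,z.round(2),len(m),m[:,0].max().round(3),m[m[:,0].argmax()].round(3))
E
```

```text
top 0.14 4 -0.161 [-0.161  0.149  0.155]
top 0.16 96 -0.162 [-0.162  0.151  0.163]
top 0.18 97 -0.123 [-0.123  0.119  0.196]
top 0.2 208 -0.124 [-0.124  0.116  0.201]
top 0.22 27 -0.149 [-0.149  0.12   0.221]
side 0.14 7 -0.149 [-0.149  0.118  0.159]
side 0.16 35 -0.142 [-0.142  0.119  0.173]
side 0.18 84 -0.122 [-0.122  0.119  0.197]
side 0.2 147 -0.124 [-0.124  0.115  0.201]
side 0.22 5 -0.154 [-0.154  0.124  0.222]
```

Call:
{"api": "drive_tool", "payload": {"plan": [[[0.2,1.5,0.3],[0,0,0],0],[[0.2,3.5,0.3],[0,0,0],0],[[0.2,5,0.3],[0,0,0],0],[[0.2,6.5,0.3],[0,0,0],0],[[0.2,8,0.3],[0,0,0],0]]}}

```text
clock: 10.75
tool_pos: [0.5578, 0.0822, 0.1265]
tool_rot: [-3.14, -0.99, 0.106]
ft_force: [-0.1, 1.1, 0.3]
finger_gap: 0.0008
```

Call:
{"api": "drive_tool", "payload": {"plan": [[[0,1,0],[0,0,0],0],[[0,2,0],[0,0,0],0],[[0,3,0],[0,0,0],0]]}}

```text
clock: 11.12
tool_pos: [0.5621, 0.0525, 0.1269]
tool_rot: [-3.14, -0.992, 0.106]
ft_force: [1.6, 1.8, 0.6]
finger_gap: 0.0004
```

```bash
python3 - <<'E'
from h import *
from rig import bot
o=st(); 
f=bot.grab_frame("top");up(f["pixels"],190,420,120,270,3.4,"pics/t6.png")
f=bot.grab_frame("side");up(f["pixels"],120,320,110,260,4,"pics/s6.png")
E
```

```text
t 11.12 q [ 0.041  0.567  2.411  3.066  0.828 -1.555] rack [-0.0683  0.0846  0.1269] rot [-179.9  -56.8    6.1] F [1.6 1.8 0.6]
```

View pics/t6.png

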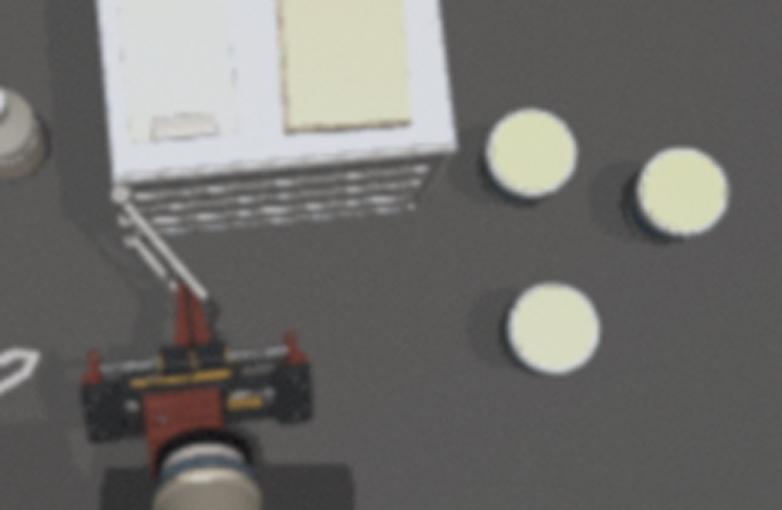

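View pics/s6.png

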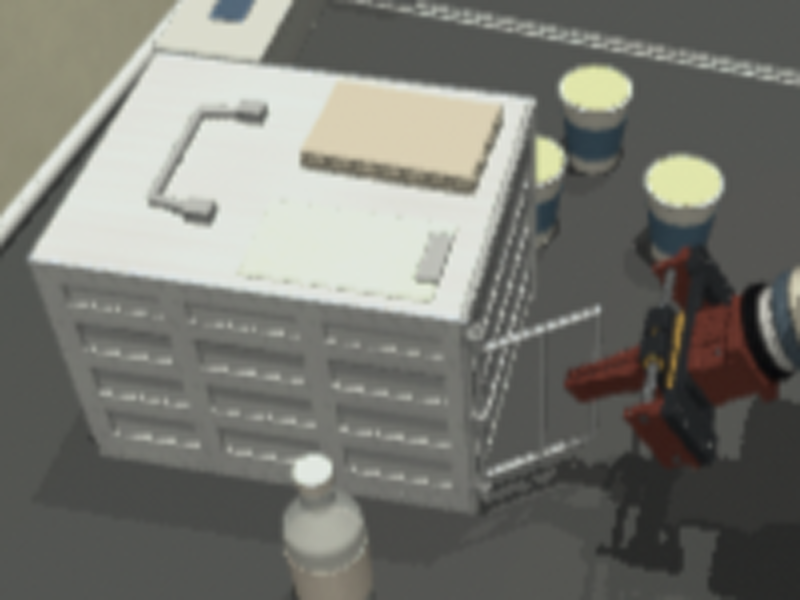

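Call:
{"api": "drive_tool", "payload": {"plan": [[[0,-1,0],[0,0,0],0],[[-1,-0.8,-1.5],[0,0,0],0],[[-2.4,-0.5,-3.7],[0,0,0],0],[[-2.7,1.5,-4.2],[0,0,0],0],[[-2.7,1.5,-4.2],[0,0,0],0]]}}

```text
clock: 11.85
tool_pos: [0.5138, 0.0322, 0.1271]
tool_rot: [-3.14, -0.991, 0.104]
ft_force: [-0.1, -0.0, 0.4]
finger_gap: 0.0005
```

```bash
python3 - <<'E'
from h import *
from rig import bot
o=st()
f=bot.grab_frame("side");W=rack(cloud(f)).reshape(-1,3)
s=W[(W[:,0]>-.1)&(W[:,0]<-.015)&(W[:,1]>.03)&(W[:,1]<.135)&(W[:,2]>.195)&(W[:,2]<.216)]
v=s[:,:2].mean(0)-[-.006,.129]; print(len(s),"theta",np.arctan2(-v[0],-v[1]), s[:,0].min())
th=np.arctan2(-v[0],-v[1])
for t in(th,.6,.4,.2,.05,0):
    b=np.array([-.006-.1*np.sin(t),.129-.1*np.cos(t)]); print(round(t,2),b.round(3)); rel(toworld([b[0]-.006,b[1]+.004,.127]),57,o)
E
```

```text
t 11.85 q [-0.028  0.574  2.511  3.002  0.935 -1.56 ] rack [-0.1185  0.0695  0.1271] rot [-179.9  -56.8    5.9] F [-0.1 -0.   0.4]
59 theta 0.9380740653554094 -0.08453970017407948
0.94 [-0.087  0.07 ]
shift cm [ 1.4  -0.44  2.17] turn [ 0.   0.2 -0.1] rows 0.4
0.6 [-0.062  0.046]
shift cm [2.73 1.9  4.19] turn [ 0.   0.2 -0.1] rows 0.9
0.4 [-0.045  0.037]
shift cm [3.69 2.85 5.66] turn [ 0.   0.2 -0.1] rows 1.2
0.2 [-0.026  0.031]
shift cm [4.74 3.44 7.26] turn [ 0.   0.2 -0.1] rows 1.5
0.05 [-0.011  0.029]
shift cm [5.55 3.63 8.5 ] turn [ 0.   0.2 -0.1] rows 1.7
0 [-0.006  0.029]
shift cm [5.83 3.64 8.92] turn [ 0.   0.2 -0.1] rows 1.8
```

Call:
{"api": "drive_tool", "payload": {"plan": [[[1.2,0.2,1.9],[0,0,0],0],[[2.0,0.9,3.1],[0,0,0],0],[[2.7,1.8,4.2],[0,0,0],0],[[3.7,2.7,5.7],[0,0,0],0],[[3.7,2.7,5.7],[0,0,0],0]]}}

```text
clock: 12.52
tool_pos: [0.586, 0.0126, 0.1276]
tool_rot: [-3.14, -0.994, 0.104]
ft_force: [0.1, 0.3, -0.1]
finger_gap: 0.0005
```

```bash
python3 - <<'E'
from h import *
from rig import bot
o=st()
f=bot.grab_frame("side");W=rack(cloud(f)).reshape(-1,3)
up(f["pixels"],120,320,110,260,4,"pics/s7.png")
s=W[(W[:,0]>-.1)&(W[:,0]<-.009)&(W[:,1]>.03)&(W[:,1]<.135)&(W[:,2]>.195)&(W[:,2]<.216)]
v=s[:,:2].mean(0)-[-.006,.129]; print(len(s),"theta",np.arctan2(-v[0],-v[1]), s[:,0].min())
for t in(.2,.05,0):
    b=np.array([-.006-.1*np.sin(t),.129-.1*np.cos(t)]); print(round(t,2),b.round(3)); rel(toworld([b[0]-.006,b[1]+.004,.127]),57,o)
E
```

```text
t 12.53 q [-0.082  0.568  2.364  2.919  0.789 -1.515] rack [-0.0487  0.0423  0.1276] rot [-179.9  -56.9    6. ] F [ 0.1  0.3 -0.1]
51 theta 0.35467037173632704 -0.043828232518183616
0.2 [-0.026  0.031]
shift cm [0.87 0.73 1.45] turn [ 0.   0.1 -0.1] rows 0.3
0.05 [-0.011  0.029]
shift cm [1.68 0.91 2.69] turn [ 0.   0.1 -0.1] rows 0.5
0 [-0.006  0.029]
shift cm [1.96 0.92 3.11] turn [ 0.   0.1 -0.1] rows 0.6
```

View pics/s7.png

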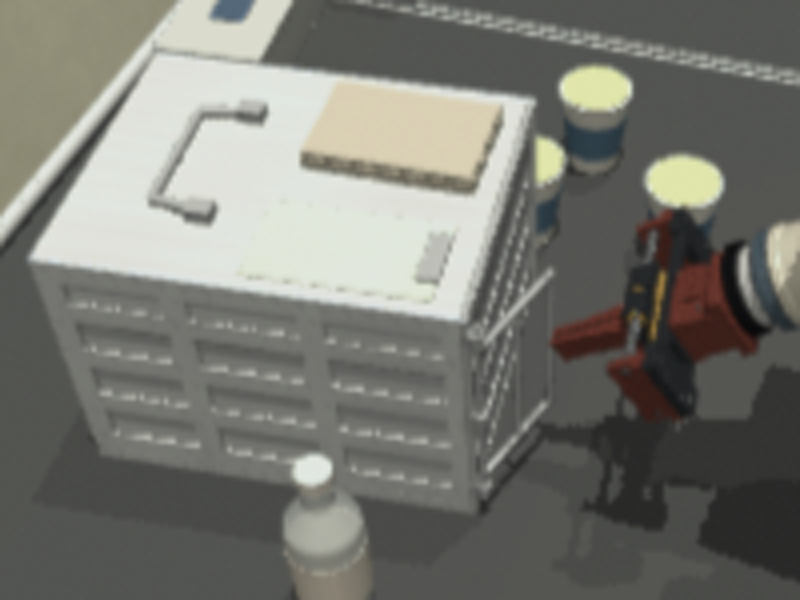

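Working: gate at about 0.4 rad, with the fingertip on the outer bar (crop ≈ (552,340)). I'll continue.

Call:
{"api": "drive_tool", "payload": {"plan": [[[0.5,0.4,0.8],[0,0,0],0],[[0.9,0.7,1.5],[0,0,0],0],[[1.3,0.8,2.1],[0,0,0],0],[[1.6,0.9,2.6],[0,0,0],0],[[1.6,0.9,2.6],[0,0,0],0]]}}

```text
clock: 13.2
tool_pos: [0.6165, 0.0073, 0.1264]
tool_rot: [-3.14, -0.993, 0.106]
ft_force: [-0.1, -0.1, -0.6]
finger_gap: 0.0006
```

Call:
{"api": "drive_tool", "payload": {"plan": [[[0.15,0,0.2],[0,0,0],0],[[0.25,0,0.4],[0,0,0],0],[[0.35,0,0.5],[0,0,0],0]]}}

```text
clock: 13.58
tool_pos: [0.622, 0.0079, 0.1263]
tool_rot: [-3.139, -0.992, 0.105]
ft_force: [-0.7, -0.5, -0.4]
finger_gap: 0.0007
```

Call:
{"api": "drive_tool", "payload": {"plan": [[[0.1,0,0.2],[0,0,0],0],[[0.2,0,0.35],[0,0,0],0]]}}

```text
clock: 13.82
tool_pos: [0.6253, 0.0084, 0.1258]
tool_rot: [-3.139, -0.991, 0.105]
ft_force: [-8.2, -0.7, 5.2]
finger_gap: 0.0005
```

```bash
python3 - <<'E'
from h import *
o=st()
E
```

```text
t 13.82 q [-0.085  0.581  2.282  2.895  0.718 -1.489] rack [-0.0102  0.034   0.1258] rot [-179.9  -56.8    6. ] F [-8.2 -0.7  5.2]
```

Call:
{"api": "drive_tool", "payload": {"plan": [[[-0.5,0,-0.8],[0,0,0],0],[[-2,0,-3],[0,0,0],0],[[-4,0,-6],[0,0,0],0],[[-6,0,-9.3],[0,0,0],0],[[-6,0,-9.3],[0,0,0],0]]}}

```text
clock: 14.45
tool_pos: [0.513, -0.0036, 0.1261]
tool_rot: [-3.138, -0.988, 0.103]
ft_force: [0.6, -0.6, 0.5]
finger_gap: 0.0008
```

```bash
python3 - <<'E'
from h import *
from rig import bot
o=st()
f=bot.grab_frame("side");W=rack(cloud(f)).reshape(-1,3)
up(f["pixels"],120,320,110,260,4,"pics/s8.png")
s=W[(W[:,0]>-.1)&(W[:,0]<.02)&(W[:,1]>.03)&(W[:,1]<.12)&(W[:,2]>.2)&(W[:,2]<.213)]
print(len(s),s[s[:,0]<0].mean(0), s[:,0].min(), np.polyfit(s[:,1],s[:,0],1))
g=bot.grab_frame("top");up(g["pixels"],190,420,120,270,3.4,"pics/t8.png")
a=np.load("top0.npz")["pixels"].astype(int)
for n,w in(("s",W),("t",rack(cloud(g)).reshape(-1,3))):
  for z0,z1 in((.185,.205),(.13,.153),(.076,.099),(.022,.045)):
    s=w[(w[:,0]>-.1)&(w[:,0]<.02)&(w[:,1]>-.1)&(w[:,1]<.0)&(w[:,2]>z0)&(w[:,2]<z1)]
    if len(s): print(n,z0,len(s),np.percentile(s[:,0],[1,20,50]).round(4))
E
```

```text
t 14.45 q [-0.168  0.574  2.507  2.855  0.931 -1.548] rack [-0.1231  0.034   0.1261] rot [-179.8  -56.6    5.9] F [ 0.6 -0.6  0.5]
63 [-0.0031837   0.0714243   0.20829519] -0.005452621935823793 [-0.00045261  0.00206093]
s 0.185 28 [0.0077 0.0078 0.0082]
s 0.13 35 [0.0079 0.0084 0.0088]
s 0.076 31 [0.0081 0.0086 0.0091]
s 0.022 19 [0.0076 0.008  0.0085]
t 0.185 63 [0.0058 0.0065 0.0068]
t 0.13 84 [0.0061 0.0069 0.0076]
t 0.076 75 [0.006  0.0069 0.0076]
t 0.022 78 [0.0058 0.0065 0.0073]
```

View pics/s8.png

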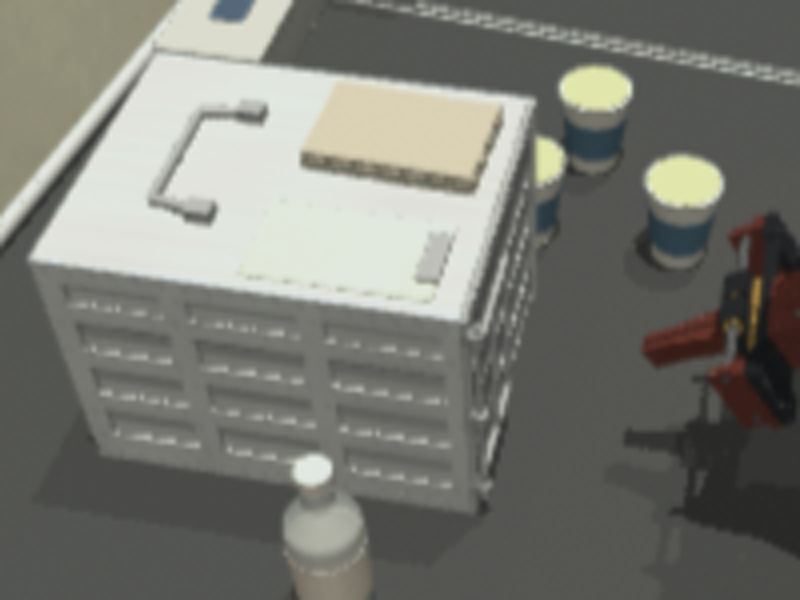

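View pics/t8.png

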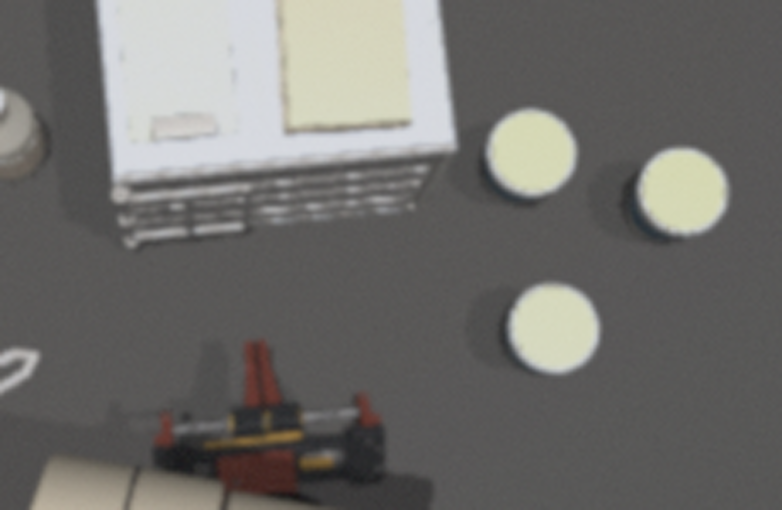

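All four lips line up within about 1 mm of each other, at the home depth. The gate lies flat across the front and the fingers are clear of it. Handing in.

```bash
python3 -c "
from rig import bot
print(bot.hand_in())"
```

```text
the job is handed in; nothing more can be done
None
```

I pushed tray 3 and then tray 2 fully home, shut the gate, backed the arm off and handed the job in at about 14.5 s of the 54 s allowed. I used closed fingertips with the tool tilted about 57°. No verdict comes back from the hand-in, so these are my own last checks:

- **Trays:** both pushes ended in a clear force rise at the back stop, about 21 N for tray 3 and 33 N for tray 2. All four lips then measured 6–9 mm behind my estimate of the rack's front edge and within about 1 mm of each other. Home is 5 mm; the 1–4 mm difference is about the error of my rack-pose estimate.
- **Gate:** I swung it from about 1.77 rad, with the force rising to about 8 N at its stop. Its upper arm now measures parallel to the rack front, within about 0.01 rad.
- **Other things:** the cups, bottle, lids and the visible end of the tongs look unmoved in the last pictures. The dish and the rest of the tongs were outside those crops, so I didn't check them again.
- **Robot:** it stands about 110 mm clear of the gate, touching nothing.

No check failed.

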